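# Turn the kettle's hob plate off and move the kettle to the trivet

### The arm

A 6-joint arm with a two-finger parallel gripper is mounted at the origin on the work surface. World frame = base frame: x ahead of the robot, y to its left, z up, the work surface at z = 0. Lengths are in m, angles in rad, forces in N, time in s.
With the tool pointing down it reaches from about 0.4 to 0.825 m from the base axis. Payload 7 kg.
Tool frame: the origin (TCP) lies at the very end of the fingers, on their centre line; the grasp point (between the pads) lies behind it (bot.grasp_offset is the z of the grasp point in the tool frame, in m); z points along the fingers, y is the line along which they close (so a half turn about z gives the same grasp; the last joint's range is limited). The gripper opens to 85 mm and grips with 20 to 120 N. Pads are 22 mm wide; open, the fingers measure 114 mm over their backs; the gripper's body (76 mm by 85 mm) begins 54 mm behind the grasp point. The pads swing forward as they close: fully open they stand 13 mm farther back than shut.
Start: joints at [-0.864, 0.359, 0.012, 0, -1.224, -0.288], TCP at [0.274, -0.617, 0.231] pointing down, gripper open.
Joint ranges: [-3.07, 3.07], [-1.43, 2.12], [-1.02, 1.25], [-3.03, 1.67], [-3.05, -0], [-3.03, 3.03]. Speed limits (rad/s): [2.39, 2.39, 3.01, 3.14, 3.14, 3.14].

### API

Orientations are given as [roll, pitch, yaw] about the fixed x, y, z axes, in that order (R = Rz(yaw) Ry(pitch) Rx(roll)).
In Python, from plant import bot gives the robot as it stands. The module is installed in compiled form; this text tells all that it offers.
- The arm moves only by the shell command python3 -m pendant 'ROWS' [OPENING] [FORCE]. ROWS is JSON, a list of rows, each a list of 2 entries, a list of its own where there are three numbers: the shift along the world's x, y, z as a fraction of full scale, then the turn, a rotation vector about the world's x, y, z as a fraction of full scale. A call has 1 to 8 rows; each row shifts and turns the commanded pose from where the row before left it; what a row does not reach is not made up. Full scale, the value 1, is 250 mm for a shift and pi/2 rad for a turn. A row lasts 1/12 s, in which the tool goes at most 41.7 mm and 7.16 degrees, less where a joint would pass 70% of its speed; a pose out of reach is approached as far as the arm can. A call with a number of a shift or a turn outside -1 to 1 is refused whole. A call with a gripper value outside its range is refused whole. OPENING is the opening, from 0 (shut) to 1 (fully open), set as the call begins (- or left out, the last holds). The fingers move at their own pace and stop on an object; FORCE is the grip in N (left out, the last holds). Time passes only in rows, so rows that do not move let the fingers close. It gives the time, the measured TCP pose, the force, the opening and the grip force at its end, in the units of the state.
- bot.state(): the state, without advancing time (a new reading comes with each control period).
- bot.read_camera(name): name is "scene" or "top" or "wrist"; returns a dict with "color" (420x560x3 uint8, red, green, blue), "camera_matrix" (3x3 intrinsics, pixels), "extrinsics" (4x4, takes a point from world to camera coordinates). Camera axes: x right, y up, looking along -z (the intrinsics and any distortion apply to the point x, -y, -z); pixel columns grow to the right and rows downward; lengths in m; the calibration is good to about 2 mm. A picture is of the moment at which its call begins. There is no depth.
- bot.sign_off(): hands the job in; it is judged then, once.
The state is a dict: "t": time; "q": joint angles; "qvel": joint speeds; "joint_torque": joint torques, N m; "eef_pos": TCP position; "orientation": TCP orientation; "wrist_force": force on the tool from outside, world axes, zero at the start; "moment": the same for the moment, N m; "gripper_width": finger opening in m; "finger_force": force on a finger pad.
Only numpy, scipy, OpenCV 4.12 (cv2) and the standard library are available. Lean on these libraries where they do the work, as an engineer would, in place of code of your own. Each camera call takes 0.05 s, during which the arm holds its last target. There are 200 camera calls.

### The job

The kettle has boiled: turn off the hob plate it stands on, by turning the knob in front of that plate fully anticlockwise to its stop. Then lift the kettle by its top handle, keep it upright, and set it down gently with its whole base on the round cork trivet. The lidded pot goes on simmering, so leave it and its knob as they are, and do not disturb the other things on the worktop.

Things in the scene. Friction and masses are not known exactly. Their poses are not given: they have to be found in the camera images.
- hob: white two-plate table hob, fixed, 320 mm (x) by 420 mm (y), white top 65 mm above the worktop. Origin: centre of its underside. x points away from the robot across its depth, y to its left. Two round dark plates 160 mm wide at x +65 mm, y +100 mm (left) and y -100 mm (right), their tops 77 mm above the worktop; the knobs stand at x -115 mm, y +100 and -100 mm.
- knob_left (a joint): angle (rad) of the left (+y) knob, on the hob's strip nearest the robot, in front of the left (+y) plate, which it controls. 0 = off, the anticlockwise end stop (seen from above), pointer over the short black bar mark on the steel ring around it, towards the robot (the hob's -x); grows turning clockwise, 4.0 = full heat. It stays where it is left; friction about 0.04 N m.
- knob_left_grip (a point): on the left (+y) knob's upright axis, 37 mm above the hob's white top, at the height to grip. Black knob: 60 mm disc under an upright grip bar 57 mm long, 14 mm thick, 32 mm high; the bar's top is 7 mm above this point, the disc's 23 mm below. x runs along the bar and turns with the knob; -x is the pointer end (white line on top).
- knob_left_tip (a point): pointer end of the left (+y) knob's grip bar, on the bar's top, 27 mm from the axis.
- knob_right (a joint): angle (rad) of the right (-y) knob, on the hob's strip nearest the robot, in front of the right (-y) plate, which it controls. 0 = off, the anticlockwise end stop (seen from above), pointer over the short black bar mark on the steel ring around it, towards the robot (the hob's -x); grows turning clockwise, 4.0 = full heat. It stays where it is left; friction about 0.04 N m.
- knob_right_grip (a point): on the right (-y) knob's upright axis, 37 mm above the hob's white top, at the height to grip. Black knob: 60 mm disc under an upright grip bar 57 mm long, 14 mm thick, 32 mm high; the bar's top is 7 mm above this point, the disc's 23 mm below. x runs along the bar and turns with the knob; -x is the pointer end (white line on top).
- knob_right_tip (a point): pointer end of the right (-y) knob's grip bar, on the bar's top, 27 mm from the axis.
- plate_left (a point): centre of the top of the left (+y) plate, 180 mm behind the left knob.
- plate_right (a point): centre of the top of the right (-y) plate, 180 mm behind the right knob.
- kettle: steel kettle, loose, 0.5 to 0.85 kg, standing on the left or the right plate. Origin: centre of its round base (138 mm wide; body at most 144 mm wide, 106 mm high, small lid knob up to 120 mm). The spout is at its +x, tip about 110 mm from the centre and 111 mm high. z is up.
- kettle_handle (a point): middle of the kettle's straight black grip bar, 170 mm above the kettle's base, over its centre. The bar is 96 mm long along the kettle's x axis (the spout's direction), 20 mm wide and 20 mm thick; 40 mm free under it. Two thin steel uprights hold its ends.
- pot: low steel lidded pot with two ear handles, loose, 1.3 kg, on the other plate. Origin: centre of its base. 146 mm wide over the lid, ears to 91 mm either side along its y, 88 mm high with the lid's knob. Not to be moved.
- trivet_top (a point): centre of the top of the round cork trivet, 200 mm wide, 14 mm thick, fixed on the worktop on the robot's left. z up.
- trivet: the same cork trivet; origin at the centre of its underside.
- mug: white mug, 82 mm wide, 95 mm high, loose bystander near the trivet; origin at the centre of its base.
- mug2: white mug, 82 mm wide, 90 mm high, loose bystander right of the hob; origin at the centre of its base.
- spoon: wooden spoon 240 mm long, lying on the worktop to the robot's right, loose bystander; origin at its middle.
Things that resemble listed ones, but are neither listed nor needed, are in the scene too. Of the things shaped like the trivet, the cork one is meant.

How it is judged:
By the outcome, as a careful person would: the job done as asked, in the order asked, and still so for the second after the job is handed in, with the robot touching nothing.
It also fails if it takes over 72 s, if anything falls off the work surface, if the arm or the gripper's body presses on something with over 40 N, if the wrist force passes 120 N, or if a joint passes its speed limit or range.

## Working session

There is one attempt and no reset: what is moved stays moved. The work goes in short steps, Python scripts to look and compute and a shell command to move; the robot and the scene stay as the last step left them, time stands still between calls to the robot, and variables do not carry over. Pictures are saved under pics/ and viewed, at most 10 in all, crops included, and the job is handed in when it is done.

```bash
mkdir -p pics
cat > h.py <<'E'
import numpy as np, cv2
from plant import bot
def snap(n,f):
    c=bot.read_camera(n); cv2.imwrite(f'pics/{f}.png',cv2.cvtColor(c['color'],cv2.COLOR_RGB2BGR))
    np.savez(f'pics/{f}.npz',K=c['camera_matrix'],E=c['extrinsics']); return c
def load(f):
    d=np.load(f'pics/{f}.npz'); return d['K'],d['E']
def ray(f,uv):
    K,E=load(f); p=np.linalg.inv(K)@[uv[0],uv[1],1]; d=E[:3,:3].T@[p[0],-p[1],-p[2]]
    return -E[:3,:3].T@E[:3,3], d/np.linalg.norm(d)
def atz(f,uv,z):
    o,d=ray(f,uv); return (o+d*(z-o[2])/d[2]).round(4)
def tri(*obs):
    A=np.zeros((3,3));b=np.zeros(3);R=[ray(*o) for o in obs]
    for o,d in R: P=np.eye(3)-np.outer(d,d);A+=P;b+=P@o
    x=np.linalg.solve(A,b); return x.round(4),[round(float(np.linalg.norm(np.cross(x-o,d)))*1000,1) for o,d in R]
def proj(f,X):
    K,E=load(f); p=E[:3,:3]@np.array(X)+E[:3,3]; q=K@[p[0],-p[1],-p[2]]; return (q[:2]/q[2]).round(1)
E
python3 -c "
from h import *
for n in('scene','top'):
  c=snap(n,n+'1'); print(c['camera_matrix'].round(1).tolist(),c['extrinsics'].round(3).tolist())
s=bot.state();print(s,bot.grasp_offset)"
```

```text
[[485.0, 0.0, 282.4], [0.0, 485.0, 208.2], [0.0, 0.0, 1.0]] [[0.183, 0.983, 0.001, -0.019], [-0.765, 0.142, 0.628, 0.281], [0.617, -0.116, 0.778, -1.97], [0.0, 0.0, 0.0, 1.0]]
[[540.2, 0.0, 275.1], [0.0, 540.2, 211.3], [0.0, 0.0, 1.0]] [[-0.058, -0.998, -0.001, -0.048], [0.977, -0.057, 0.205, -0.513], [-0.205, 0.011, 0.979, -1.853], [0.0, 0.0, 0.0, 1.0]]
{'t': 0.1, 'q': array([-8.63926834e-01,  3.59347258e-01,  1.11796492e-02, -2.67204328e-04,
       -1.22411100e+00, -2.88075846e-01]), 'qvel': array([ 0.00017785, -0.00099988,  0.00111303,  0.00143657,  0.00088792,
       -0.00077351]), 'joint_torque': array([-2.56407831e-03, -5.84763908e+01,  2.94107705e+01,  6.95463181e+00,
       -3.24661123e-03, -6.51061072e-08]), 'eef_pos': array([ 0.27427817, -0.61631061,  0.23045683]), 'orientation': array([ 3.14010008e+00, -1.80309637e-04, -2.72288985e+00]), 'wrist_force': array([-0.26282762, -0.66523984, -0.92231008]), 'moment': array([0.0332015 , 0.02558158, 0.02274511]), 'finger_force': 0.0, 'gripper_width': 0.08522467315280176} -0.0187
```

View pics/scene1.png

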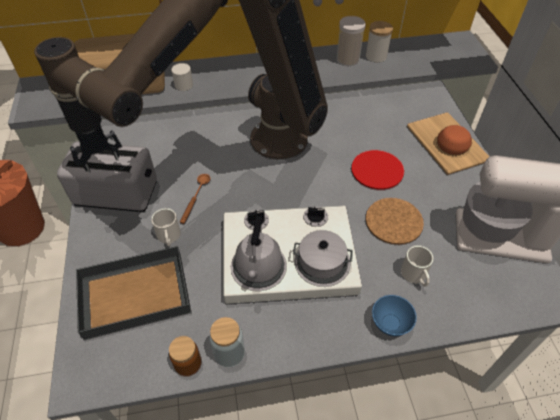

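View pics/top1.png

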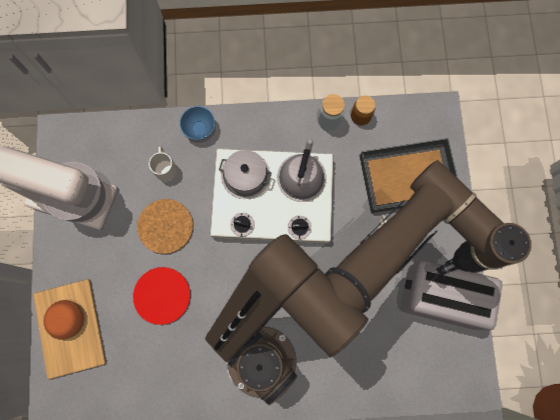

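The kettle stands on the right plate (top view (302,178), scene (258,260)) and the pot on the left. Trivet candidates are the cork disc at top (165,227) / scene (394,220) and the red disc at top (162,296) / scene (378,170). The cork one is meant. The right knob is at top (299,227) / scene (256,217). I'll confirm with one enlarged crop.

```bash
python3 -c "
from h import *
a=cv2.imread('pics/top1.png');b=cv2.imread('pics/scene1.png')
A=cv2.resize(a[130:250,205:345],(0,0),fx=2.8,fy=2.8,interpolation=2);B=cv2.resize(b[190:310,215:365],(0,0),fx=2.6,fy=2.6,interpolation=2)
C=cv2.resize(a[140:340,120:260],(0,0),fx=1.2,fy=1.2)
o=np.zeros((600,800,3),np.uint8);o[:A.shape[0],:A.shape[1]]=A;o[:B.shape[0],405:405+B.shape[1]]=B;
o[345:345+C.shape[0],:C.shape[1]]=C
k=cv2.resize(a[210:245,280:320],(0,0),fx=6,fy=6,interpolation=2);o[345:345+210,180:420]=k
k=cv2.resize(b[200:235,236:276],(0,0),fx=6,fy=6,interpolation=2);o[345:345+210,430:670]=k
cv2.imwrite('pics/crop1.png',o)
hsv=cv2.cvtColor(a,cv2.COLOR_BGR2HSV)
"
```

```text
(no output)
```

View pics/crop1.png

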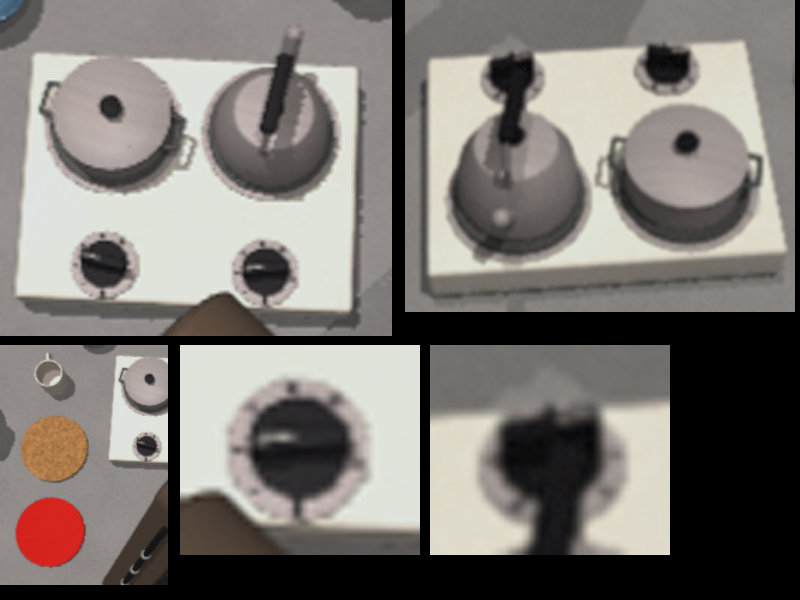

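```bash
python3 -c "
from h import *
t=lambda x,y:(205+(x+.5)/2.8-.5,130+(y+.5)/2.8-.5)
s=lambda x,y:(215+(x-405+.5)/2.6-.5,190+(y+.5)/2.6-.5)
print('cam',ray('top1',(0,0))[0],ray('scene1',(0,0))[0])
for p in[(36,52),(357,66),(18,297),(352,308)]: print(atz('top1',t(*p),.065))
for p in[(430,274),(784,247),(429,59),(747,41)]: print('s',atz('scene1',s(*p),.065))
print('knobR top disc',atz('top1',(300,227),.08), 'bar',atz('top1',(296,226),.109))
print('bar ends',atz('top1',t(268,130),.249),atz('top1',t(285,58),.249),atz('scene1',s(510,135),.249))
import cv2
def ell(f,lo,hi,x0,x1,y0,y1,z):
  h=cv2.cvtColor(cv2.imread(f'pics/{f}.png'),cv2.COLOR_BGR2HSV);m=cv2.inRange(h,lo,hi);k=np.zeros_like(m);k[y0:y1,x0:x1]=m[y0:y1,x0:x1]
  k=cv2.morphologyEx(k,3,np.ones((5,5)));c=max(cv2.findContours(k,0,1)[0],key=cv2.contourArea);e=cv2.fitEllipse(c)
  P=np.array([atz(f,p[0],z) for p in c]);q=cv2.minEnclosingCircle(P[:,:2].astype(np.float32));print(f,e,atz(f,e[0],z),q);return e[0]
a=ell('top1',(5,80,60),(25,255,255),130,200,190,260,.014)
b=ell('scene1',(5,80,60),(25,255,255),355,430,190,250,.014)
print(tri(('top1',a),('scene1',b)))
for f,p in (('top1',(161,163)),('scene1',(419,262))): print('mug top',atz(f,p,.09))
"
```

```text
cam [ 0.11887177 -0.05756548  1.91897365] [ 1.4339911  -0.24928737  1.35672079]
[0.7504 0.115  0.065 ]
[ 0.7075 -0.2949  0.065 ]
[0.4334 0.1489 0.065 ]
[ 0.3955 -0.2637  0.065 ]
s [ 0.7066 -0.2892  0.065 ]
s [0.7467 0.1211 0.065 ]
s [ 0.392 -0.256  0.065]
s [0.4384 0.1606 0.065 ]
knobR top disc [ 0.4435 -0.1606  0.08  ] bar [ 0.4427 -0.1456  0.109 ]
bar ends [ 0.5788 -0.1636  0.249 ] [ 0.6636 -0.1891  0.249 ] [ 0.6595 -0.1812  0.249 ]
top1 ((164.55343627929688, 226.00831604003906), (53.42449188232422, 55.50164031982422), 60.83510208129883) [0.4871 0.32   0.014 ] ((0.4878162145614624, 0.3201398551464081), 0.10043006390333176)
scene1 ((394.130126953125, 220.6502685546875), (44.59590148925781, 57.880924224853516), 105.10030364990234) [0.4956 0.3229 0.014 ] ((0.49230799078941345, 0.32413238286972046), 0.10227619856595993)
(array([0.4895, 0.324 , 0.0055]), [2.4, 2.4])
mug top [0.6991 0.3137 0.09  ]
mug top [0.7161 0.3137 0.09  ]
```

```bash
python3 -m pendant '[[[0,0,0.13],[0,0,0]],[[0,0,0.13],[0,0,0]],[[0,0,0.13],[0,0,0]],[[0,0,0.13],[0,0,0]],[[0.053,0.141,0],[0,0,0.077]],[[0.053,0.141,0],[0,0,0.077]],[[0.053,0.141,0],[0,0,0.077]],[[0.053,0.141,0],[0,0,0.077]]]' 1
python3 -m pendant '[[[0.053,0.141,0],[0,0,0.077]],[[0.053,0.141,0],[0,0,0.077]],[[0.053,0.141,0],[0,0,0.077]],[[0.053,0.141,0],[0,0,0.077]],[[0.053,0.141,0],[0,0,0]],[[0.053,0.141,0],[0,0,0]],[[0.053,0.141,0],[0,0,0]],[[0.053,0.141,0],[0,0,0]]]'
python3 -m pendant '[[[0.053,0.141,0],[0,0,0]],[[0,0,0],[0,0,0]],[[0,0,0],[0,0,0]]]'
python3 -c "
from h import *
c=snap('wrist','w1');s=bot.state();print(s['q'],ray('w1',(280,210)))
print(proj('w1',(.447,-.158,.102)),proj('w1',(.621,-.176,.247)))"
```

```text
t: 0.77
eef_pos: [0.3275, -0.4741, 0.3607]
orientation: [3.141, 0.0, -2.234]
wrist_force: [1.5, -0.3, 1.0]
gripper_width: 0.0856
finger_force: 0.0
t: 1.43
eef_pos: [0.4334, -0.1918, 0.3613]
orientation: [-3.142, 0.0, -1.755]
wrist_force: [2.9, -0.1, -0.7]
gripper_width: 0.0854
finger_force: 0.0
t: 1.68
eef_pos: [0.4471, -0.1565, 0.3611]
orientation: [3.141, 0.0, -1.751]
wrist_force: [-0.3, -0.9, 0.3]
gripper_width: 0.0854
finger_force: 0.0
[ 7.76115609e-02 -4.24454024e-02 -1.84138676e-01 -3.58329372e-05
 -1.42966887e+00 -2.59617048e-01] (array([ 0.43256028, -0.2343312 ,  0.50359996]), array([ 0.05201504,  0.31475503, -0.94774665]))
[278.1 170.6] [ 89.5 214.9]
```

View pics/w1.png

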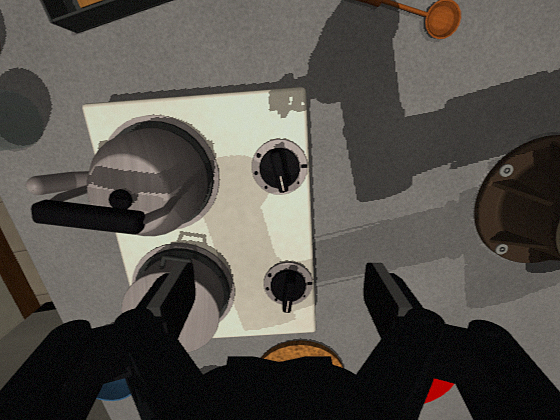

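```bash
python3 -c "
from h import *
a=cv2.imread('pics/w1.png')
g=cv2.cvtColor(a,6)
o=np.zeros((560,800,3),np.uint8)
o[:400,:400]=cv2.resize(a[125:205,240:320],(400,400),interpolation=2)
o[:320,400:]=cv2.resize(a[180:244,20:150][:, :],(400,197),interpolation=2)[:197].repeat(1,0) if 0 else cv2.copyMakeBorder(cv2.resize(a[180:250,15:155],(400,200),interpolation=2),0,120,0,0,0)
cv2.imwrite('pics/crop2.png',o)"
```

```text
(no output)
```

View pics/crop2.png

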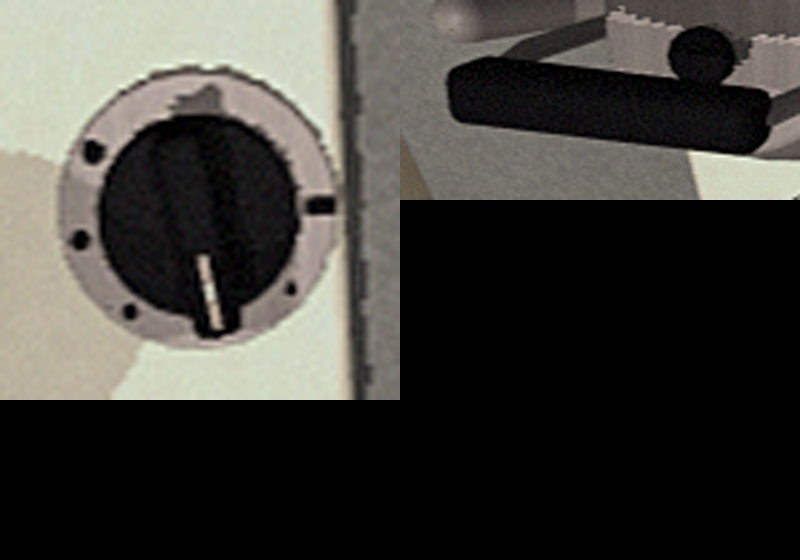

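```bash
python3 -c "
from h import *
w=lambda x,y:(240+(x+.5)/5-.5,125+(y+.5)/5-.5)
h=lambda x,y:(15+(x-400+.5)/2.857-.5,180+(y+.5)/2.857-.5)
c=atz('w1',w(200,207),.067);m=atz('w1',w(320,205),.067);l0=atz('w1',w(202,255),.109);l1=atz('w1',w(218,330),.109)
print(c,m,l0,l1, 'mark yaw',np.arctan2(*(m-c)[1::-1]),'line yaw',np.arctan2(*(l1-l0)[1::-1]),'c->tip yaw',np.arctan2(*(l1-c)[1::-1]))
t=lambda x,y:(205+(x+.5)/2.8-.5,130+(y+.5)/2.8-.5)
N=tri(('w1',h(771,122)),('top1',t(268,130)));F=tri(('w1',h(448,92)),('top1',t(285,60)))
print(N,F,(N[0]+F[0])/2,np.linalg.norm(F[0]-N[0]),np.arctan2(*(F[0]-N[0])[1::-1]))
print('knob z check: tip', tri(('w1',w(218,325)),('top1',(294.6,224.6))))
s=bot.state();print(s['eef_pos'],s['orientation'])
"
```

```text
[ 0.4448 -0.1577  0.067 ] [ 0.4094 -0.1519  0.067 ] [ 0.4454 -0.152   0.109 ] [ 0.4448 -0.1304  0.109 ] mark yaw 2.979193740097068 line yaw 1.5985669633883197 c->tip yaw 1.5707963267948966
(array([ 0.5764, -0.1616,  0.2471]), [3.5, 3.5]) (array([ 0.6579, -0.1895,  0.2615]), [1.7, 1.7]) [ 0.61715 -0.17555  0.2543 ] 0.08733853674066222 -0.32982673709974614
knob z check: tip (array([ 0.4431, -0.1396,  0.1378]), [0.6, 0.6])
[ 0.4467801  -0.15762074  0.361082  ] [ 3.14103669e+00 -1.10966537e-04 -1.75280683e+00]
```

```bash
python3 -m pendant '[[[0,0,-0.13],[0,0,0.065]],[[0,0,-0.13],[0,0,0.065]],[[0,0,-0.13],[0,0,0]],[[0,0,0],[0,0,0]],[[0,0,0],[0,0,0]]]'
python3 -c "
from h import *
snap('wrist','w2')
def line(f,r):
  g=cv2.cvtColor(cv2.imread(f'pics/{f}.png'),6);u=proj(f,(.4451,-.1412,.109)).astype(int);x,y=u
  p=g[y-r:y+r,x-r:x+r]; m=(p>90).astype(np.uint8); n,l,s,c=cv2.connectedComponentsWithStats(m)
  for i in range(1,n):
    if not(s[i][0]==0 or s[i][1]==0 or s[i][0]+s[i][2]==2*r or s[i][1]+s[i][3]==2*r) and s[i][4]>5:
      print(f,u,s[i],c[i]+u-r)
      q=np.argwhere(l==i)[:,::-1]+u-r; vx=cv2.fitLine(q.astype(np.float32),2,0,.01,.01).ravel(); best=c[i]+u-r; a=atz(f,best-12*vx[:2],.109);b=atz(f,best+12*vx[:2],.109);print('line yaw',np.arctan2(*(b-a)[1::-1]),atz(f,best,.109)); return best
a=line('w1',14);b=line('w2',18)
if a is not None and b is not None: print(tri(('w1',a),('w2',b)))
"
```

```text
t: 2.15
eef_pos: [0.4456, -0.1596, 0.2634]
orientation: [3.138, -0.001, -1.553]
wrist_force: [0.1, 0.0, 1.7]
gripper_width: 0.0857
finger_force: 0.0
w1 [281 183] [13  7  5 15 30] [281.56666667 183.        ]
line yaw 1.5943907675555917 [ 0.4451 -0.1415  0.109 ]
w2 [278 207] [16 10  3 19 46] [277.23913043 207.19565217]
line yaw 1.6192657975050644 [ 0.4459 -0.142   0.109 ]
(array([ 0.4456, -0.1395,  0.1013]), [0.3, 0.3])
```

```bash
python3 -m pendant '[[[0,0.006,-0.13],[0,0,0.01]],[[0,0,-0.13],[0,0,0.01]],[[0,0,-0.13],[0,0,0]],[[0,0,-0.13],[0,0,0]],[[0,0,-0.12],[0,0,0]],[[0,0,-0.074],[0,0,0]],[[0,0,0],[0,0,0]],[[0,0,0],[0,0,0]]]'
python3 -m pendant '[[[0,0,0],[0,0,0]],[[0,0,0],[0,0,0]],[[0,0,0],[0,0,0]],[[0,0,0],[0,0,0]],[[0,0,0],[0,0,0]],[[0,0,0],[0,0,0]],[[0,0,0],[0,0,0]],[[0,0,0],[0,0,0]]]' 0 40
```

```text
t: 2.87
eef_pos: [0.4482, -0.1574, 0.0867]
orientation: [-3.141, -0.001, -1.52]
wrist_force: [0.6, -0.2, 0.2]
gripper_width: 0.0852
finger_force: 0.0
t: 3.53
eef_pos: [0.4469, -0.1569, 0.0859]
orientation: [-3.141, -0.0, -1.519]
wrist_force: [-2.5, 0.9, 6.0]
gripper_width: 0.013
finger_force: 42.8
```

```bash
python3 -m pendant '[[[0,0,0],[0,0,0.07]],[[0,0,0],[0,0,0.07]],[[0,0,0],[0,0,0.07]],[[0,0,0],[0,0,0.07]],[[0,0,0],[0,0,0.07]],[[0,0,0],[0,0,0.07]],[[0,0,0],[0,0,0.07]],[[0,0,0],[0,0,0.07]]]'
python3 -c "
from h import *
snap('scene','s2');a=cv2.imread('pics/s2.png');cv2.imwrite('pics/s2c.png',cv2.resize(a[130:300,190:370],(720,590) if 0 else (635,600),interpolation=2));print(bot.state()['moment'],bot.state()['orientation'])"
```

```text
t: 4.2
eef_pos: [0.4469, -0.1569, 0.0859]
orientation: [-3.141, -0.0, -0.634]
wrist_force: [-2.1, 1.6, 5.6]
gripper_width: 0.0131
finger_force: 42.9
[0.47351212 0.81220953 0.07023974] [-3.14148221e+00 -3.82938318e-04 -6.25724338e-01]
```

View pics/s2c.png

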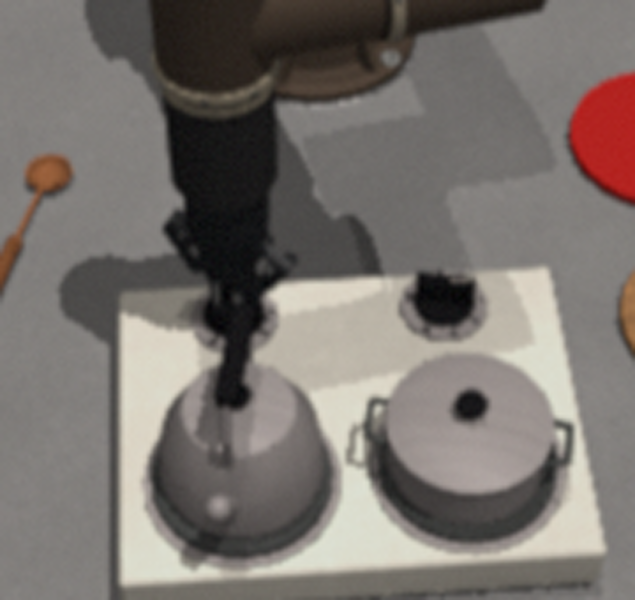

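The gripper holds the right knob (crop (235,315)). No camera body sticks out towards the kettle handle, so I'll carry on turning.

```bash
python3 -m pendant '[[[0,0,0],[0,0,0.06]],[[0,0,0],[0,0,0.06]],[[0,0,0],[0,0,0.06]],[[0,0,0],[0,0,0.06]],[[0,0,0],[0,0,0.04]],[[0,0,0],[0,0,0.03]],[[0,0,0],[0,0,0]],[[0,0,0],[0,0,0]]]'
python3 -c "
from plant import bot
print(bot.state()['moment'])"
python3 -m pendant '[[[0,0,0],[0,0,0.03]],[[0,0,0],[0,0,0.03]],[[0,0,0],[0,0,0]],[[0,0,0],[0,0,0]]]'
python3 -c "
from plant import bot
print(bot.state()['moment'])"
```

```text
t: 4.92
eef_pos: [0.4469, -0.1569, 0.0859]
orientation: [3.141, -0.0, -0.152]
wrist_force: [-2.9, 1.3, 6.1]
gripper_width: 0.0134
finger_force: 42.8
[0.53254503 0.78397893 0.05893428]
t: 5.25
eef_pos: [0.4469, -0.1569, 0.0859]
orientation: [-3.141, -0.001, -0.061]
wrist_force: [-1.5, 1.4, 6.4]
gripper_width: 0.0129
finger_force: 55.4
[ 0.45288766  0.68804585 -1.1798579 ]
```

```bash
python3 -m pendant '[[[0,0,0],[0,0,0]],[[0,0,0],[0,0,0]],[[0,0,0],[0,0,0]],[[0,0,0],[0,0,0]],[[0,0,0],[0,0,0]],[[0,0,0],[0,0,0]]]' 1
python3 -m pendant '[[[0,0,0.1],[0,0,0]],[[0,0,0.14],[0,0,0]],[[0,0,0.15],[0,0,0]],[[0,0,0.15],[0,0,0]],[[0,0,0.15],[0,0,0]],[[0,0,0.15],[0,0,0]],[[0,0,0.15],[0,0,0]],[[0,0,0.15],[0,0,0]]]'
python3 -m pendant '[[[0,0,0],[0,0,0]],[[0,0,0],[0,0,0]]]'
python3 -c "
from h import *
snap('wrist','w3');print(proj('w3',(.4455,-.158,.066)),proj('w3',(.617,-.1755,.247)),ray('w3',(280,210)))"
```

```text
t: 5.75
eef_pos: [0.4467, -0.1569, 0.0852]
orientation: [3.142, 0.0, -0.059]
wrist_force: [-1.0, -1.0, -0.1]
gripper_width: 0.0834
finger_force: 0.0
t: 6.42
eef_pos: [0.4461, -0.1569, 0.3724]
orientation: [-3.141, -0.001, -0.059]
wrist_force: [0.6, -0.2, -0.4]
gripper_width: 0.0852
finger_force: 0.0
t: 6.58
eef_pos: [0.4475, -0.1569, 0.3726]
orientation: [-3.141, -0.005, -0.059]
wrist_force: [0.3, -0.1, -1.1]
gripper_width: 0.0854
finger_force: 0.0
[280.2 167.5] [291.1 -11.8] (array([ 0.52618865, -0.16087441,  0.51551558]), array([-0.31567655,  0.01509194, -0.94874683]))
```

View pics/w3.png

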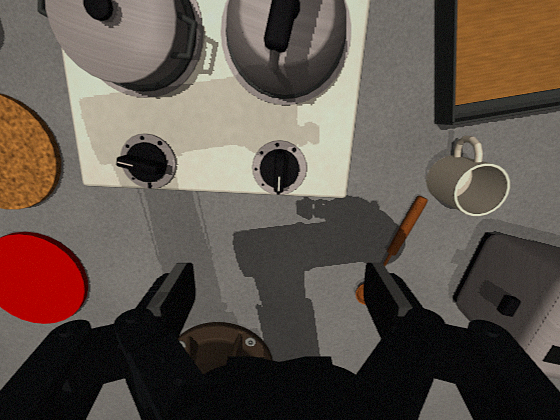

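The right knob's pointer now lies at (279,183), straight over the black bar mark at (279,192), so the plate is off. The left knob is unchanged. Next is the kettle handle.

```bash
python3 -m pendant '[[[0.12,-0.015,0.04],[0,0,-0.05]],[[0.12,-0.015,0.04],[0,0,-0.05]],[[0.12,-0.015,0.04],[0,0,-0.055]],[[0.12,-0.015,0.04],[0,0,0]],[[0,0,0],[0,0,0]],[[0,0,0],[0,0,0]]]'
python3 -c "
from h import *
snap('wrist','w4')"
python3 -m pendant '[[[0.11,-0.01,0.04],[0,0,0]],[[0.11,-0.01,0],[0,0,0]],[[0,0,0],[0,0,0]],[[0,0,0],[0,0,0]]]'
cat > hd.py <<'E'
from h import *
snap('wrist','w5')
def bar(f):
  g=cv2.cvtColor(cv2.imread(f'pics/{f}.png'),6);u=proj(f,(.617,-.1755,.25));m=(g<48).astype(np.uint8)
  m=cv2.morphologyEx(m,cv2.MORPH_OPEN,np.ones((7,7)));n,l,s,c=cv2.connectedComponentsWithStats(m);i=l[int(u[1]),int(u[0])]
  if i==0: print(f,u,'no'); return
  r=cv2.minAreaRect(np.argwhere(l==i)[:,::-1].astype(np.float32));print(f,u,s[i],r)
  b=cv2.boxPoints(r); e=sorted([(np.linalg.norm(b[k]-b[k-1]),(b[k]+b[k-1])/2) for k in range(4)],key=lambda t:t[0])[:2]
  return sorted([x[1] for x in e],key=lambda p:p[1])
A=bar('w4');B=bar('w5')
if A and B:
  E=[tri(('w4',a),('w5',b)) for a,b in zip(A,B)];print(E)
for f,X in(('w4',A),('w5',B)):
  if X:
    p=[atz(f,x,.247) for x in X];print(f,p,(p[0]+p[1])/2,np.linalg.norm(p[0]-p[1]),np.arctan2(*(p[0]-p[1])[1::-1]))
s=bot.state();print(s['eef_pos'],s['orientation'])
a=cv2.imread('pics/w4.png');b=cv2.imread('pics/w5.png');cv2.imwrite('pics/pair.png',cv2.resize(np.hstack([a[:300,100:460],b[:300,100:460]]),(800,333)))
E
python3 hd.py
```

```text
t: 7.13
eef_pos: [0.5677, -0.1718, 0.4072]
orientation: [3.14, 0.005, -0.302]
wrist_force: [-1.3, -0.1, -0.1]
gripper_width: 0.0852
finger_force: 0.0
t: 7.52
eef_pos: [0.6216, -0.1767, 0.4183]
orientation: [3.141, 0.003, -0.302]
wrist_force: [-0.6, 0.1, -0.2]
gripper_width: 0.0853
finger_force: 0.0
w4 [268.1 142.9] [ 256   87   22  100 1983] ((266.5, 136.49998474121094), (20.999996185302734, 98.99998474121094), 0.0)
w5 [279.5 191.2] [ 269  143   19   87 1539] ((278.0, 186.0), (86.0, 18.0), 90.0)
[(array([ 0.6669, -0.1897,  0.2492]), [0.3, 0.3]), (array([ 0.5756, -0.1607,  0.2518]), [0.2, 0.2])]
w4 [array([ 0.667, -0.19 ,  0.247]), array([ 0.5745, -0.1599,  0.247 ])] [ 0.62075 -0.17495  0.247  ] 0.09727414867270752 -0.3145985307008883
w5 [array([ 0.6667, -0.1893,  0.247 ]), array([ 0.5737, -0.1603,  0.247 ])] [ 0.6202 -0.1748  0.247 ] 0.09741663102366041 -0.30227249858011473
[ 0.62104439 -0.17677245  0.41917575] [ 3.14114000e+00  2.01248788e-03 -3.02034422e-01]
```

View pics/pair.png

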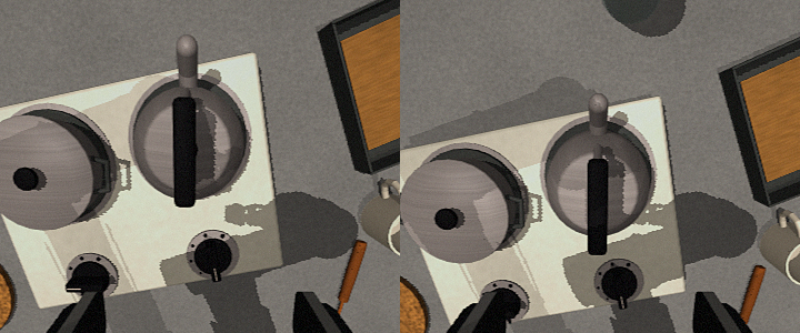

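```bash
python3 -m pendant '[[[0,0.007,-0.12],[0,0,0]],[[0,0,-0.13],[0,0,0]],[[0,0,-0.13],[0,0,0]],[[0,0,-0.13],[0,0,0]],[[0,0,-0.13],[0,0,0]],[[0,0,-0.09],[0,0,0]],[[0,0,-0.04],[0,0,0]],[[0,0,0],[0,0,0]]]'
python3 -m pendant '[[[0,0,0],[0,0,0]],[[0,0,0],[0,0,0]],[[0,0,0],[0,0,0]],[[0,0,0],[0,0,0]],[[0,0,0],[0,0,0]],[[0,0,0],[0,0,0]],[[0,0,0],[0,0,0]],[[0,0,0],[0,0,0]]]' 0 90
```

```text
t: 8.23
eef_pos: [0.6196, -0.175, 0.226]
orientation: [3.141, 0.004, -0.302]
wrist_force: [-0.2, 0.4, -0.5]
gripper_width: 0.0851
finger_force: 0.0
t: 8.9
eef_pos: [0.6223, -0.175, 0.2288]
orientation: [-3.141, -0.002, -0.302]
wrist_force: [-0.6, 2.4, 5.5]
gripper_width: 0.0182
finger_force: 89.9
```

```bash
python3 -m pendant '[[[0,0,0.02],[0,0,0]],[[0,0,0.04],[0,0,0]],[[0,0,0.07],[0,0,0]],[[0,0,0.09],[0,0,0]],[[0,0,0.1],[0,0,0]],[[0,0,0.1],[0,0,0]],[[0,0,0.09],[0,0,0]],[[0,0,0.05],[0,0,0]]]'
python3 -m pendant '[[[0,0,0.03],[0,0,0]],[[0,0,0],[0,0,0]],[[0,0,0],[0,0,0]]]'
python3 -c "
from h import *
print(bot.state()['moment']); snap('scene','s3'); cv2.imwrite('pics/s3c.png',cv2.imread('pics/s3.png')[100:320,170:460])"
```

```text
t: 9.57
eef_pos: [0.6217, -0.1754, 0.3704]
orientation: [-3.142, -0.001, -0.302]
wrist_force: [0.6, -0.2, -6.9]
gripper_width: 0.0184
finger_force: 88.5
t: 9.82
eef_pos: [0.6213, -0.1749, 0.3741]
orientation: [-3.141, 0.002, -0.302]
wrist_force: [-0.1, 0.1, -8.7]
gripper_width: 0.0183
finger_force: 88.5
[ 0.04165524  0.06496452 -0.04131601]
```

View pics/s3c.png

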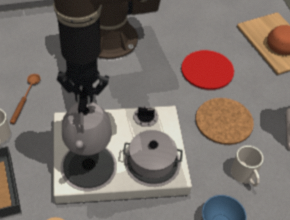

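The kettle hangs upright at crop (85,130), clear of the plate, and the pot and mugs are untouched. Now I'll carry it to the cork trivet at crop (225,120).

```bash
python3 -m pendant '[[[-0.01,0.04,0],[0,0,0]],[[-0.018,0.07,0],[0,0,0]],[[-0.026,0.1,0],[0,0,0]],[[-0.031,0.12,0],[0,0,0]],[[-0.031,0.12,0],[0,0,0]],[[-0.031,0.12,0],[0,0,0]],[[-0.031,0.12,0],[0,0,0]],[[-0.031,0.12,0],[0,0,0]]]'
python3 -m pendant '[[[-0.031,0.12,0],[0,0,0]],[[-0.031,0.12,0],[0,0,0]],[[-0.031,0.12,0],[0,0,0]],[[-0.031,0.12,0],[0,0,0]],[[-0.031,0.12,0],[0,0,0]],[[-0.031,0.12,0],[0,0,0]],[[-0.031,0.12,0],[0,0,0]],[[-0.031,0.12,0],[0,0,0]]]'
python3 -m pendant '[[[-0.026,0.1,0],[0,0,0]],[[-0.018,0.07,0],[0,0,0]],[[-0.01,0.04,0],[0,0,0]],[[-0.003,0.01,0],[0,0,0]],[[0,0,0],[0,0,0]],[[0,0,0],[0,0,0]],[[0,0,0],[0,0,0]],[[0,0,0],[0,0,0]]]'
```

```text
t: 10.53
eef_pos: [0.5681, 0.0288, 0.374]
orientation: [3.141, 0.002, -0.302]
wrist_force: [0.8, 0.8, -7.7]
gripper_width: 0.0185
finger_force: 88.6
t: 11.2
eef_pos: [0.506, 0.2686, 0.3741]
orientation: [3.14, 0.001, -0.302]
wrist_force: [0.8, 0.3, -7.7]
gripper_width: 0.0183
finger_force: 88.6
t: 11.87
eef_pos: [0.4935, 0.3214, 0.3754]
orientation: [3.142, -0.0, -0.303]
wrist_force: [-0.2, -0.4, -8.1]
gripper_width: 0.0187
finger_force: 88.7
```

```bash
python3 -m pendant '[[[-0.008,0.002,-0.05],[0,0,0]],[[0,0,-0.1],[0,0,0]],[[0,0,-0.13],[0,0,0]],[[0,0,-0.13],[0,0,0]],[[0,0,-0.13],[0,0,0]],[[0,0,-0.1],[0,0,0]],[[0,0,-0.07],[0,0,0]],[[0,0,-0.04],[0,0,0]]]'
python3 -m pendant '[[[0,0,-0.015],[0,0,0]],[[0,0,-0.012],[0,0,0]],[[0,0,-0.012],[0,0,0]],[[0,0,-0.01],[0,0,0]],[[0,0,-0.008],[0,0,0]],[[0,0,-0.008],[0,0,0]],[[0,0,0],[0,0,0]],[[0,0,0],[0,0,0]]]'
```

```text
t: 12.53
eef_pos: [0.4906, 0.3213, 0.1853]
orientation: [3.139, 0.002, -0.303]
wrist_force: [-0.2, 0.2, -7.2]
gripper_width: 0.0185
finger_force: 88.6
t: 13.2
eef_pos: [0.4913, 0.3229, 0.1717]
orientation: [-3.141, -0.0, -0.302]
wrist_force: [-0.4, 0.5, -7.7]
gripper_width: 0.0183
finger_force: 88.6
```

```bash
python3 -m pendant '[[[0,0,-0.008],[0,0,0]],[[0,0,-0.006],[0,0,0]],[[0,0,-0.004],[0,0,0]],[[0,0,0],[0,0,0]],[[0,0,0],[0,0,0]]]'
python3 -m pendant '[[[0,0,-0.004],[0,0,0]],[[0,0,-0.004],[0,0,0]],[[0,0,0],[0,0,0]],[[0,0,0],[0,0,0]]]'
```

```text
t: 13.62
eef_pos: [0.4912, 0.3228, 0.1669]
orientation: [3.141, 0.0, -0.302]
wrist_force: [-0.6, 0.6, -8.1]
gripper_width: 0.0186
finger_force: 88.7
t: 13.95
eef_pos: [0.4914, 0.3231, 0.1659]
orientation: [-3.141, -0.001, -0.302]
wrist_force: [-3.7, -0.5, 2.5]
gripper_width: 0.0187
finger_force: 89.8
```

```bash
python3 -m pendant '[[[0,0,0],[0,0,0]],[[0,0,0],[0,0,0]],[[0,0,0],[0,0,0]],[[0,0,0],[0,0,0]],[[0,0,0],[0,0,0]],[[0,0,0],[0,0,0]]]' 1
python3 -m pendant '[[[0,0,0.04],[0,0,0]],[[0,0,0.08],[0,0,0]],[[0,0,0.13],[0,0,0]],[[0,0,0.14],[0,0,0]],[[0,0,0.14],[0,0,0]],[[0,0,0.14],[0,0,0]],[[0,0,0.14],[0,0,0]],[[0,0,0.14],[0,0,0]]]'
python3 -m pendant '[[[-0.02,-0.14,0],[0,0,0]],[[-0.02,-0.14,0],[0,0,0]],[[-0.02,-0.14,0],[0,0,0]],[[-0.02,-0.14,0],[0,0,0]],[[-0.02,-0.14,0],[0,0,0]],[[-0.02,-0.14,0],[0,0,0]],[[0,0,0],[0,0,0]],[[0,0,0],[0,0,0]]]'
python3 -c "
from h import *
snap('scene','s4');snap('top','t4')
a=cv2.imread('pics/t4.png')[90:270,120:360];b=cv2.imread('pics/s4.png')[130:310,210:450]
o=np.hstack([cv2.resize(a,(400,300),interpolation=2),cv2.resize(b,(400,300),interpolation=2)]);cv2.imwrite('pics/fin.png',o)
print('base c',proj('t4',(.4905,.3222,.014)),proj('s4',(.4905,.3222,.014)))"
```

```text
t: 14.45
eef_pos: [0.4914, 0.3229, 0.1652]
orientation: [-3.141, -0.0, -0.302]
wrist_force: [0.1, 0.9, -0.0]
gripper_width: 0.0851
finger_force: 0.0
t: 15.12
eef_pos: [0.4909, 0.3223, 0.4055]
orientation: [-3.14, -0.001, -0.302]
wrist_force: [1.2, 1.1, -0.2]
gripper_width: 0.0851
finger_force: 0.0
t: 15.78
eef_pos: [0.4609, 0.1111, 0.4041]
orientation: [-3.14, -0.002, -0.305]
wrist_force: [1.1, 0.0, 0.5]
gripper_width: 0.0857
finger_force: 0.0
base c [163.9 225.1] [393.5 219.5]
```

View pics/fin.png

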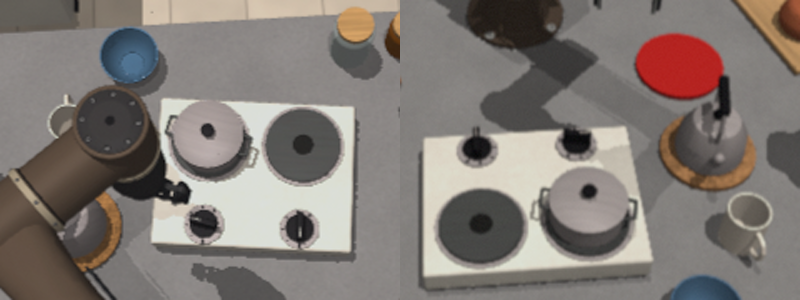

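The kettle stands upright inside the cork rim at right crop (710,145). The right knob is at its mark (left crop (299,228)), and the pot, left knob and mug are unchanged. I'm handing the job in.

```bash
python3 -c "
from plant import bot
print(bot.sign_off())"
```

```text
the job is handed in; nothing more can be done
None
```

The right knob is turned off to its stop, the kettle stands upright on the cork trivet, the pot and its knob look unchanged, and the job was handed in at about 16 s.

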